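Snap the lid of a parts box shut all round

ROBOT

A 7-joint arm with a two-finger parallel gripper is mounted at the origin on a cart in front of the work surface, level with it; the furniture and walls round the work are solid. World frame = base frame: x ahead of the robot, y to its left, z up, the work surface at z = 0. Lengths are in m, angles in degrees, forces in N, time in s.
With the tool pointing down it reaches from about 0.425 to 0.925 m from the base axis. Payload 6.8 kg.
Tool frame: the origin (TCP) lies between the finger pads; the fingertips stand 25 mm ahead of it and the grasp point (between the pads) lies 6 mm ahead of it; z points along the fingers, y is the line along which they close (so a half turn about z gives the same grasp; the last joint's range is limited). The gripper opens to 85 mm and grips with 20 to 120 N. Pads are 22 mm wide; open, the fingers measure 114 mm over their backs; the gripper's body (76 mm by 85 mm) begins 54 mm behind the grasp point. The pads swing forward as they close: fully open they stand 13 mm farther back than shut.
Start: joints at [57.92, 27.33, 1.283, 89.118, -0.659, 63.558, -4.761], TCP at [0.295, -0.607, 0.256] pointing down, gripper open.
Joint ranges: [-169.35, 169.35], [-19.33, 120.38], [-80.79, 83.38], [13.8, 139.57], [-78.32, 258.32], [9.67, 109.79], [-169.56, 169.56]. Speed limits (degrees/s): [136.94, 136.94, 180, 180, 180, 180, 180].

INTERFACE

Orientations are given as [roll, pitch, yaw] about the fixed x, y, z axes, in that order (R = Rz(yaw) Ry(pitch) Rx(roll)).
In Python, from cell import ctrl gives the robot as it stands.
- The arm moves only by the tool servo_tool, never from a script. Its argument "moves" is a list of rows, each an object with "hand": the closure, from -1 (fully open) to 1 (shut); "xyz": the shift along the tool's x, y, z in m, a list of three; "spin": the turn about the tool's z in rad. In form: [{"hand": hand, "xyz": [x, y, z], "spin": spin}, ...]. A call has 1 to 5 rows; each row shifts and turns the commanded pose from where the row before left it, along the tool's axes as they then stand; what a row does not reach is not made up. A row lasts 1/10 s, in which the tool goes at most 50 mm and 8.59 degrees, less where a joint would pass 70% of its speed; a pose out of reach is approached as far as the arm can. A call with a gripper value outside its range is refused whole. The fingers move at their own pace and stop on an object; "newtons" is the grip in N (left out, the last holds). Time passes only in rows, so rows that do not move let the fingers close. It gives the time, the measured TCP pose, the force, the opening and the grip force at its end, in the units of the state.
- ctrl.get_obs(): the state, without advancing time (a new reading comes with each control period).
- ctrl.get_image(name): name is "scene" or "top" or "wrist"; returns the picture (400x640x3 uint8, red, green, blue); there is no depth.
- ctrl.camera_params(name): a dict with "fx", "fy", "cx", "cy" (pixels), "view" (4x4, takes a point from world to camera coordinates); the wrist camera has in their place "hand_eye" (4x4, takes a point from camera to tool coordinates, whose origin is the TCP and whose axes are the flange's). Camera axes: x right, y up, looking along -z (the intrinsics and any distortion apply to the point x, -y, -z); pixel columns grow to the right and rows downward; lengths in m; the calibration is good to about 2 mm. The wrist camera is an equidistant fisheye: a pixel r from the principal point sees the ray r / f radians off the axis. A picture is of the moment at which its call begins: read the wrist's pose just before it. camera_params takes no time and is no camera call.
- ctrl.job_done(): hands the job in; it is judged then, once.
The state is a dict: "time_s": time; "joint_pos": joint angles; "dq": joint speeds; "joint_torque": joint torques, N m; "tool_pos": TCP position; "tool_rot": TCP orientation; "force": force on the tool from outside, world axes, zero at the start; "ft_torque": the same for the moment, N m; "width": opening from 0.0 (shut) to 1.0 (fully open); "gripper_force": force on a finger pad.
Only numpy, scipy, OpenCV 4.12 (cv2) and the standard library are available. Lean on these libraries where they do the work, as an engineer would, in place of code of your own. Each camera call takes 0.05 s, during which the arm holds its last target. There are 200 camera calls.

TASK

The lid of the grey parts box lies on, but its four blue rim flaps still stand up. Press them down with the fingertips, one after another, until each snaps shut: begin with the flap that carries the orange tab and go on round the rim clockwise as seen from above. Do not lift or tip the box or push it about, and leave the bearing, the sensor head and the screwdriver beside it where they lie.

Things in the scene. Friction and masses are not known exactly. Their poses are not given: they have to be found in the camera images.
- parts_box: Loose grey parts box on rubber feet, 0.9 kg, 150 (own x) x 180 (own y) x 54 mm high with lid; origin at the centre of its underside, z up, own -x towards the orange tab. Lid: fixed white centre panel (90 x 120 mm), fixed blue 30 mm corner squares, between these four blue rim flaps 30 mm wide, hinged at the centre panel. Shut, all is flush, top 54 mm above the worktop.
- flap_1_press (a point): Point on the top face of the rim flap with the orange tab, on the box's own -x side, 120 mm long; half-way along it, 22 mm outward (-x of the box) from its hinge and 8 mm inside its outer edge; moves with the flap (about 5 mm lower when shut). Pressing down here takes about 5 N (briefly) before the flap snaps shut by itself. The orange tab sticks out 13 mm beyond the outer edge, 34 mm wide.
- flap_1 (a joint): Angle of the rim flap with the orange tab, on the box's own -x side, 120 mm long: 0 = snapped shut and flush, about 0.25 rad = standing up, outer edge 7.5 mm high. It springs back up if let go above about 0.125 and snaps shut below.
- flap_2_press (a point): Point on the top face of the rim flap on the box's own +y side, 90 mm long; half-way along it, 22 mm outward (+y of the box) from its hinge and 8 mm inside its outer edge; moves with the flap (about 5 mm lower when shut). Pressing down here takes about 5 N (briefly) before the flap snaps shut by itself.
- flap_2 (a joint): Angle of the rim flap on the box's own +y side, 90 mm long: 0 = snapped shut and flush, about 0.25 rad = standing up, outer edge 7.5 mm high. It springs back up if let go above about 0.125 and snaps shut below.
- flap_3_press (a point): Point on the top face of the rim flap opposite the orange tab, on the box's own +x side, 120 mm long; half-way along it, 22 mm outward (+x of the box) from its hinge and 8 mm inside its outer edge; moves with the flap (about 5 mm lower when shut). Pressing down here takes about 5 N (briefly) before the flap snaps shut by itself.
- flap_3 (a joint): Angle of the rim flap opposite the orange tab, on the box's own +x side, 120 mm long: 0 = snapped shut and flush, about 0.25 rad = standing up, outer edge 7.5 mm high. It springs back up if let go above about 0.125 and snaps shut below.
- flap_4_press (a point): Point on the top face of the rim flap on the box's own -y side, 90 mm long; half-way along it, 22 mm outward (-y of the box) from its hinge and 8 mm inside its outer edge; moves with the flap (about 5 mm lower when shut). Pressing down here takes about 5 N (briefly) before the flap snaps shut by itself.
- flap_4 (a joint): Angle of the rim flap on the box's own -y side, 90 mm long: 0 = snapped shut and flush, about 0.25 rad = standing up, outer edge 7.5 mm high. It springs back up if let go above about 0.125 and snaps shut below.
- bearing: Loose steel ball bearing lying flat, 44 mm across, 13 mm high; origin at the centre of its underside. To be left alone.
- sensor_head: Loose grey domed sensor head, 61 x 63 x 43 mm high; origin at the centre of its underside. To be left alone.
- screwdriver: Loose screwdriver with a red handle, 185 mm long (own y), 26 mm thick, lying; origin at the centre of its underside. To be left alone.

How it is judged (in metres and radians):
On the way, in this order (a step that is already met when the one before it is completed fails the run):
1. flap with the orange tab snapped shut (the others still up) (value of joint flap_1 below 0.04 rad), for 0.1 s.
2. flap on the box's own +y side snapped shut (value of joint flap_2 below 0.04 rad), for 0.1 s.
3. flap opposite the orange tab snapped shut (value of joint flap_3 below 0.04 rad), for 0.1 s.
4. flap on the box's own -y side snapped shut (value of joint flap_4 below 0.04 rad), for 0.1 s.
At the end, for the whole second after the job is handed in: All four flaps are shut (each joint below 0.04 rad); the box stands level at rest on the worktop within 30 mm of where it was; bearing, sensor head and screwdriver lie within 20 mm of where they were (value of joint each of flap_1, flap_2, flap_3, flap_4 below 0.04 rad and angle between parts_box's own z axis and vertical below 0.03 rad and height (world z) of parts_box below 0.006 m and distance of parts_box from where it was at the start of the episode below 0.03 m and linear speed of parts_box below 0.02 m/s and distance of each of bearing, sensor_head, screwdriver from where it was at the start of the episode below 0.02 m); the robot touches nothing.
It fails at once if the box is lifted or tipped (height (world z) of parts_box above 0.012 m or angle between parts_box's own z axis and vertical above 0.08 rad).
It fails at once if the box is pushed more than 30 mm (distance of parts_box from where it was at the start of the episode above 0.03 m).
It fails at once if the bearing is moved more than 20 mm or lifted (distance of bearing from where it was at the start of the episode above 0.02 m).
It fails at once if the sensor head is moved more than 20 mm or lifted (distance of sensor_head from where it was at the start of the episode above 0.02 m).
It fails at once if the screwdriver is moved more than 20 mm or lifted (distance of screwdriver from where it was at the start of the episode above 0.02 m).
It also fails if it takes over 51 s, if anything falls off the work surface, if the arm or the gripper's body presses on something with over 40 N, if the wrist force passes 120 N, or if a joint passes its speed limit or range.

## Working session

There is one attempt and no reset: what is moved stays moved. The work goes in short steps, Python scripts to look and compute and a tool call to move; the robot and the scene stay as the last step left them, time stands still between calls to the robot, and variables do not carry over. Pictures are saved under pics/ and viewed, at most 10 in all, crops included, and the job is handed in when it is done.

Besides the shell and the picture viewer there is one more tool, called after "Call:" as name([rows], argument=value, ...), one row to a line, values as JSON. servo_tool: Moves the arm, as the interface text tells. Its arguments: {"type":"object","properties":{"moves":{"type":"array","items":{"type":"object","properties":{"hand":{"type":"number"},"xyz":{"type":"array","items":{"type":"number"}},"spin":{"type":"number"}}}},"newtons":{"type":"number"}},"required":["moves"]}

```bash
mkdir -p pics; ls
python3 - <<'E'
from cell import ctrl
import cv2, numpy as np
for n in ("scene","top"):
    cv2.imwrite(f"pics/{n}0.png",cv2.cvtColor(ctrl.get_image(n),cv2.COLOR_RGB2BGR))
    p=ctrl.camera_params(n); print(n,{k:(np.round(v,4).tolist()) for k,v in p.items()})
print(ctrl.camera_params("wrist"))
o=ctrl.get_obs(); print(o)
E
```

```text
pics
scene {'fx': 412.0361, 'fy': 412.0361, 'cx': 320.1186, 'cy': 203.8922, 'view': [[0.7517, -0.6592, 0.02, -0.3977], [0.333, 0.4055, 0.8513, -0.2592], [-0.5693, -0.6332, 0.5243, -0.5622], [0.0, 0.0, 0.0, 1.0]]}
top {'fx': 382.4791, 'fy': 382.4791, 'cx': 314.3444, 'cy': 200.9927, 'view': [[-0.024, -0.9997, -0.009, 0.052], [0.98, -0.0253, 0.1974, -0.5561], [-0.1975, -0.0041, 0.9803, -0.8223], [0.0, 0.0, 0.0, 1.0]]}
{'fx': 309.70691628693146, 'fy': 309.70691628693146, 'cx': 317.9490357368314, 'cy': 201.93637261016235, 'hand_eye': array([[ 6.22154853e-04,  9.53260950e-01,  3.02147604e-01,
         7.76407580e-02],
       [ 9.99999710e-01, -4.60503635e-04, -6.06241909e-04,
        -2.46972673e-06],
       [-4.38766668e-04,  3.02147893e-01, -9.53260960e-01,
        -1.17705078e-01],
       [ 0.00000000e+00,  0.00000000e+00,  0.00000000e+00,
         1.00000000e+00]])}
{'time_s': 0.1, 'joint_pos': array([57.92079373, 27.37335023,  1.28173365, 89.17011063, -0.65579426,
       63.56037462, -4.76090695]), 'dq': array([-0.06450903, -0.12525838,  0.03890847, -0.12582499, -0.0010139 ,
        0.00134343,  0.00942938]), 'joint_torque': array([ 4.57288435e-03, -5.97757065e+01,  1.61362141e+00, -2.81950897e+01,
        1.28423574e-02,  5.04759126e-03, -3.10243308e-05]), 'tool_pos': array([ 0.29444162, -0.60685751,  0.25541536]), 'tool_rot': array([-1.79904079e+02,  1.05774289e-02,  2.58870548e+01]), 'force': array([0.28114932, 0.81300717, 0.40263339]), 'ft_torque': array([-0.02047823, -0.05558092, -0.00073849]), 'gripper_force': 0.0, 'width': 0.9971993595821372}
```

View pics/scene0.png

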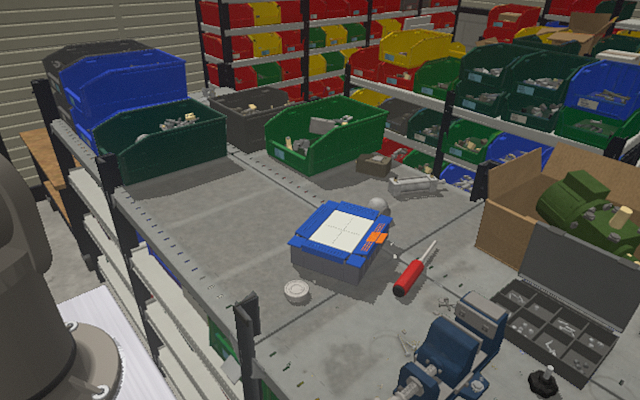

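View pics/top0.png

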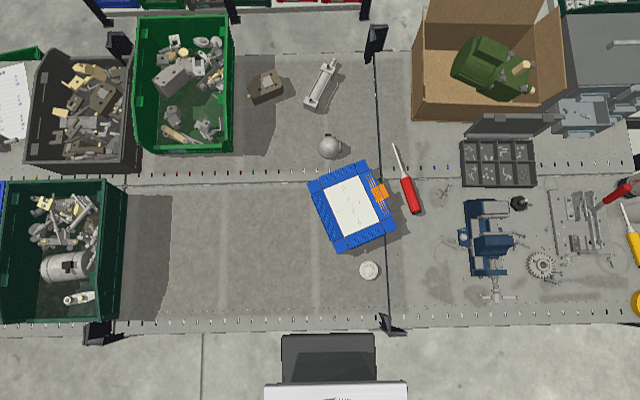

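Scene view: the box is at about (340,240), with its orange tab facing right (377,240). The bearing is at (296,291), the screwdriver at (413,270) and the sensor head at (378,205). Top view: the panel is centred at about (352,210), with the tab at (380,192). Next I'll find the panel corners in both views and triangulate them.

```bash
cat > h.py <<'E'
import numpy as np, cv2
from cell import ctrl
def P(n):
    p=ctrl.camera_params(n); K=np.array([[p['fx'],0,p['cx']],[0,p['fy'],p['cy']],[0,0,1]])
    return K@np.diag([1,-1,-1])@p['view'][:3]
def plane(n,uv,z):
    M=P(n); out=[]
    for u,v in np.atleast_2d(uv):
        A=np.array([M[0]-u*M[2],M[1]-v*M[2]])
        out.append(np.linalg.solve(A[:,:2],-A[:,2]*z-A[:,3]))
    return np.array(out)
def quad(n,roi):
    im=cv2.imread(f"pics/{n}0.png"); x0,y0,x1,y1=roi
    c=cv2.resize(im[y0:y1,x0:x1],None,fx=4,fy=4,interpolation=cv2.INTER_CUBIC)
    h=cv2.cvtColor(c,cv2.COLOR_BGR2HSV); m=cv2.inRange(h,(0,0,185),(179,60,255))
    m=cv2.morphologyEx(m,cv2.MORPH_CLOSE,np.ones((9,9)))
    cs=max(cv2.findContours(m,0,2)[0],key=cv2.contourArea)
    hull=cv2.convexHull(cs); q=cv2.approxPolyN(hull,4,ensure_convex=True).reshape(-1,2)
    o=cv2.inRange(h,(5,150,150),(20,255,255)); om=cv2.moments(o)
    f=lambda a:(np.array(a,float)+.5)/4-.5+[x0,y0]
    cv2.polylines(c,[q.astype(int)],True,(0,0,255),1)
    cv2.imwrite(f"pics/{n}_crop.png",c)
    return f(q),f([om['m10']/om['m00'],om['m01']/om['m00']])
E
python3 - <<'E'
from h import *
np.set_printoptions(precision=4,suppress=True)
qt,ot=quad("top",(290,120,440,290)); qs,os_=quad("scene",(270,180,450,310))
wt=plane("top",qt,.054); ws=plane("scene",qs,.054)
print(wt,ws,ot,os_,plane("top",ot,.058),plane("scene",os_,.058))
for w in (wt,ws): print("sides",np.linalg.norm(w-np.roll(w,-1,0),axis=1),w.mean(0))
idx=[np.argmin(np.linalg.norm(ws-w,axis=1)) for w in wt]
X=cv2.triangulatePoints(P("top"),P("scene"),qt.T,qs[idx].T); print((X[:3]/X[3]).T)
img=np.hstack([cv2.resize(cv2.imread(f"pics/{n}_crop.png"),(400,400)) for n in("top","scene")]); cv2.imwrite("pics/both.png",img)
E
```

```text
[[ 0.5077 -0.1079]
 [ 0.4739 -0.0259]
 [ 0.5851  0.0183]
 [ 0.6182 -0.0648]] [[ 0.6172 -0.0643]
 [ 0.5065 -0.1087]
 [ 0.4718 -0.0283]
 [ 0.5851  0.0178]] [379.6234 192.3096] [376.7394 237.097 ] [[ 0.5733 -0.1122]] [[ 0.5744 -0.111 ]]
sides [0.0887 0.1197 0.0895 0.1186] [ 0.5462 -0.0451]
sides [0.1192 0.0876 0.1223 0.0881] [ 0.5452 -0.0459]
[[ 0.5077 -0.1079  0.053 ]
 [ 0.474  -0.026   0.0517]
 [ 0.5853  0.0182  0.0537]
 [ 0.6178 -0.0644  0.0539]]
```

View pics/both.png

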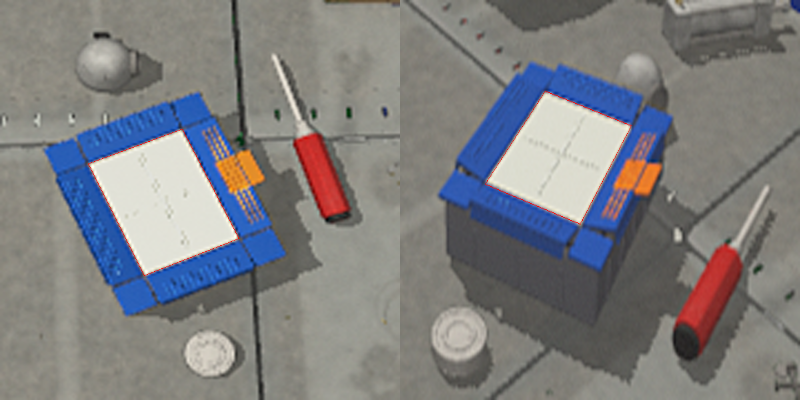

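The panel sides measure about 89 x 119 mm and triangulate to z ≈ 0.053, which matches the given sizes. The box centre is at (0.546, -0.0455). Own +y points towards the robot at about 201.7°, and the tab side faces -68°. I'll spin the tool to line up with the box, shut the fingers and move over to flap 1.

Call:
servo_tool([
  {"hand": 1, "xyz": [0, 0, 0], "spin": 0.073},
  {"hand": 1, "xyz": [0.03, -0.0245, 0], "spin": 0},
  {"hand": 1, "xyz": [0.03, -0.0245, 0], "spin": 0},
  {"hand": 1, "xyz": [0.03, -0.0245, 0], "spin": 0},
  {"hand": 1, "xyz": [0.03, -0.0245, 0], "spin": 0},
], newtons=30)

```text
time_s: 0.6
tool_pos: [0.3703, -0.4703, 0.2559]
tool_rot: [-180.0, 0.0, 21.7]
force: [0.2, 0.3, -0.1]
width: 0.147
gripper_force: 0.0
```

Call:
servo_tool([
  {"hand": 1, "xyz": [0.035, -0.0286, 0], "spin": 0},
  {"hand": 1, "xyz": [0.035, -0.0286, 0], "spin": 0},
  {"hand": 1, "xyz": [0.035, -0.0286, 0], "spin": 0},
  {"hand": 1, "xyz": [0.035, -0.0286, 0], "spin": 0},
  {"hand": 1, "xyz": [0.035, -0.0286, 0], "spin": 0},
])

```text
time_s: 1.1
tool_pos: [0.48, -0.2725, 0.2561]
tool_rot: [-180.0, 0.0, 21.7]
force: [0.7, -0.0, 0.2]
width: -0.0
gripper_force: 0.0
```

Call:
servo_tool([
  {"hand": 1, "xyz": [0.03, -0.0245, 0], "spin": 0},
  {"hand": 1, "xyz": [0.03, -0.0245, 0], "spin": 0},
  {"hand": 1, "xyz": [0.03, -0.0245, 0], "spin": 0},
  {"hand": 1, "xyz": [0.03, -0.0245, 0], "spin": 0},
  {"hand": 1, "xyz": [0, 0, 0], "spin": 0},
])

```text
time_s: 1.6
tool_pos: [0.5573, -0.132, 0.2561]
tool_rot: [-179.8, -0.1, 22.2]
force: [-0.3, 0.4, 0.3]
width: -0.001
gripper_force: 0.0
```

Call:
servo_tool([
  {"hand": 1, "xyz": [0.021, -0.0175, 0.02], "spin": 0},
  {"hand": 1, "xyz": [0, 0, 0.04], "spin": 0},
  {"hand": 1, "xyz": [0, 0, 0.04], "spin": 0},
  {"hand": 1, "xyz": [0, 0, 0.04], "spin": 0},
  {"hand": 1, "xyz": [0, 0, 0], "spin": 0},
])

```text
time_s: 2.1
tool_pos: [0.5635, -0.1149, 0.1111]
tool_rot: [-179.7, 0.6, 21.7]
force: [-0.7, 0.0, -0.6]
width: 0.004
gripper_force: 0.0
```

Run:
```python
from h import *
o=ctrl.get_obs(); print(o['tool_pos'],o['tool_rot'],o['force'])
a=ctrl.get_image("wrist"); b=ctrl.get_image("scene")[150:320,260:460]
c=np.vstack([a,cv2.resize(b,(235,200)).repeat(1,0) if 0 else np.zeros((0,640,3),np.uint8)])
cv2.imwrite("pics/w1.png",np.hstack([c[:,:,::-1][:, 100:540],cv2.resize(b,(340,400))[:,:,::-1]]))
```

```text
[ 0.56354022 -0.114928    0.11111934] [-179.71309064    0.55278896   21.69646862] [-0.67495048  0.00826797 -0.619155  ]
```

View pics/w1.png

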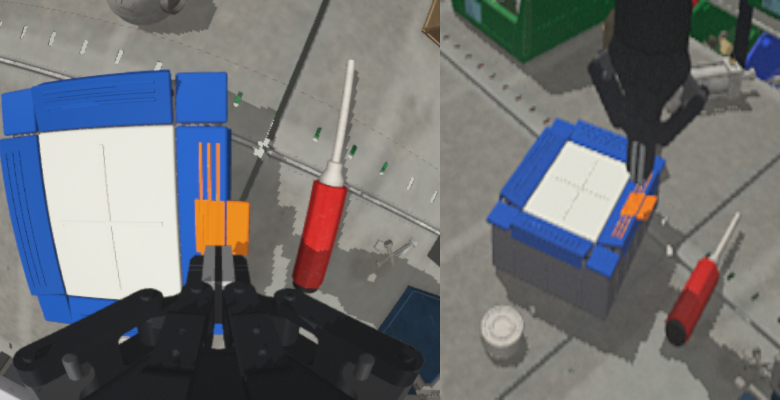

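The wrist view shows the shut fingers at column ~217, over the tab flap (columns 180–230), with the box edges parallel to the tool axes. I'll let the arm settle before descending.

Call:
servo_tool([
  {"hand": 1, "xyz": [0, 0, 0], "spin": 0},
  {"hand": 1, "xyz": [0, 0, 0], "spin": 0},
  {"hand": 1, "xyz": [0, 0, 0], "spin": 0},
])

```text
time_s: 2.5
tool_pos: [0.569, -0.1151, 0.1181]
tool_rot: [179.9, -0.1, 21.7]
force: [-0.1, -0.0, -1.0]
width: -0.005
gripper_force: 0.0
```

Call:
servo_tool([
  {"hand": 1, "xyz": [0.004, -0.006, 0], "spin": 0},
  {"hand": 1, "xyz": [0, 0, 0.01], "spin": 0},
  {"hand": 1, "xyz": [0, 0, 0.012], "spin": 0},
  {"hand": 1, "xyz": [0, 0, 0], "spin": 0},
  {"hand": 1, "xyz": [0, 0, 0], "spin": 0},
])

```text
time_s: 3.0
tool_pos: [0.5689, -0.1078, 0.0934]
tool_rot: [-180.0, 0.1, 21.7]
force: [0.6, 0.5, 0.5]
width: 0.003
gripper_force: 0.0
```

Call:
servo_tool([
  {"hand": 1, "xyz": [0, 0, 0.003], "spin": 0},
  {"hand": 1, "xyz": [0, 0, 0.003], "spin": 0},
  {"hand": 1, "xyz": [0, 0, 0.003], "spin": 0},
  {"hand": 1, "xyz": [0, 0, 0.001], "spin": 0},
  {"hand": 1, "xyz": [0, 0, 0], "spin": 0},
])

```text
time_s: 3.5
tool_pos: [0.5698, -0.1081, 0.0847]
tool_rot: [180.0, -0.0, 21.7]
force: [-0.5, -0.3, 3.4]
width: -0.004
gripper_force: 1.8
```

Call:
servo_tool([
  {"hand": 1, "xyz": [0, 0, 0.001], "spin": 0},
  {"hand": 1, "xyz": [0, 0, 0.0015], "spin": 0},
  {"hand": 1, "xyz": [0, 0, 0.0015], "spin": 0},
  {"hand": 1, "xyz": [0, 0, 0], "spin": 0},
  {"hand": 1, "xyz": [0, 0, 0], "spin": 0},
])

```text
time_s: 4.0
tool_pos: [0.5692, -0.1075, 0.0799]
tool_rot: [-180.0, 0.0, 21.7]
force: [0.3, -0.4, 0.6]
width: -0.003
gripper_force: 0.0
```

The force rose and then dropped at a tip height of ~55 mm, so flap 1 has probably snapped. I'll lift, move towards flap 2 and check by eye.

Call:
servo_tool([
  {"hand": 1, "xyz": [0, 0, -0.02], "spin": 0},
  {"hand": 1, "xyz": [-0.01, -0.007, -0.018], "spin": 0},
  {"hand": 1, "xyz": [-0.036, -0.03, 0], "spin": 0},
  {"hand": 1, "xyz": [-0.036, -0.03, 0], "spin": 0},
  {"hand": 1, "xyz": [0, 0, 0], "spin": 0},
])

```text
time_s: 4.5
tool_pos: [0.4605, -0.0744, 0.1168]
tool_rot: [-179.8, 0.5, 21.8]
force: [1.0, 0.5, 0.1]
width: 0.002
gripper_force: 0.0
```

Call:
servo_tool([
  {"hand": 1, "xyz": [0, 0, 0], "spin": 0},
  {"hand": 1, "xyz": [0, 0, 0], "spin": 0},
])

```text
time_s: 4.7
tool_pos: [0.4701, -0.076, 0.1188]
tool_rot: [180.0, -0.1, 21.7]
force: [-0.0, 0.9, -0.5]
width: 0.002
gripper_force: 0.0
```

Run:
```python
from h import *
a=ctrl.get_image("wrist"); b=ctrl.get_image("scene")[150:320,260:460]
cv2.imwrite("pics/w2.png",np.hstack([a[:,100:540,::-1],cv2.resize(b,(340,400))[:,:,::-1]]))
```

```text
(no output)
```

View pics/w2.png

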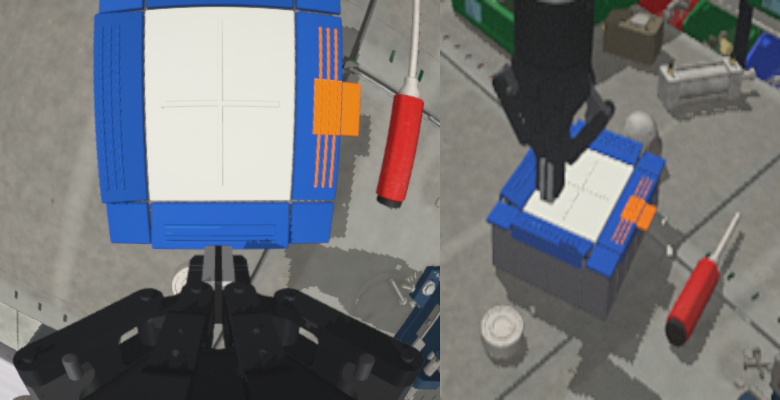

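Flap 1's edge now lines up with the corner squares, while the left and near flaps still stand proud. The position over flap 2 is good, so I'll descend.

Call:
servo_tool([
  {"hand": 1, "xyz": [0, 0, 0.012], "spin": 0},
  {"hand": 1, "xyz": [0, 0, 0.012], "spin": 0},
  {"hand": 1, "xyz": [0, 0, 0.002], "spin": 0},
  {"hand": 1, "xyz": [0, 0, 0], "spin": 0},
  {"hand": 1, "xyz": [0, 0, 0], "spin": 0},
])

```text
time_s: 5.3
tool_pos: [0.4685, -0.0758, 0.0921]
tool_rot: [-180.0, 0.0, 21.7]
force: [-0.9, -0.3, -0.2]
width: -0.003
gripper_force: 0.0
```

Call:
servo_tool([
  {"hand": 1, "xyz": [0, 0, 0.003], "spin": 0},
  {"hand": 1, "xyz": [0, 0, 0.003], "spin": 0},
  {"hand": 1, "xyz": [0, 0, 0.002], "spin": 0},
  {"hand": 1, "xyz": [0, 0, 0], "spin": 0},
  {"hand": 1, "xyz": [0, 0, 0], "spin": 0},
])

```text
time_s: 5.8
tool_pos: [0.4684, -0.076, 0.0844]
tool_rot: [180.0, 0.0, 21.7]
force: [-0.7, -0.5, 2.0]
width: -0.002
gripper_force: 1.0
```

Call:
servo_tool([
  {"hand": 1, "xyz": [0, 0, 0.001], "spin": 0},
  {"hand": 1, "xyz": [0, 0, 0.0015], "spin": 0},
  {"hand": 1, "xyz": [0, 0, 0.0015], "spin": 0},
  {"hand": 1, "xyz": [0, 0, 0.0005], "spin": 0},
  {"hand": 1, "xyz": [0, 0, 0], "spin": 0},
])

```text
time_s: 6.3
tool_pos: [0.4685, -0.0757, 0.0796]
tool_rot: [-180.0, 0.0, 21.7]
force: [0.2, -0.4, 0.1]
width: -0.001
gripper_force: 0.0
```

It snapped again. Next is flap 3.

Call:
servo_tool([
  {"hand": 1, "xyz": [0, 0, -0.02], "spin": 0},
  {"hand": 1, "xyz": [0.01, -0.007, -0.018], "spin": 0},
  {"hand": 1, "xyz": [0.036, -0.03, 0], "spin": 0},
  {"hand": 1, "xyz": [0.036, -0.03, 0], "spin": 0},
  {"hand": 1, "xyz": [0, 0, 0], "spin": 0},
])

```text
time_s: 6.8
tool_pos: [0.5232, 0.0241, 0.1188]
tool_rot: [-179.9, -0.3, 22.2]
force: [-0.5, 0.5, 0.2]
width: 0.001
gripper_force: 0.0
```

Call:
servo_tool([
  {"hand": 1, "xyz": [0, 0, 0], "spin": 0},
  {"hand": 1, "xyz": [0, 0, 0], "spin": 0},
])

```text
time_s: 7.0
tool_pos: [0.5192, 0.0156, 0.1174]
tool_rot: [180.0, 0.1, 21.6]
force: [-0.7, 0.5, 0.6]
width: 0.0
gripper_force: 0.0
```

Run:
```python
from h import *
a=ctrl.get_image("wrist"); b=ctrl.get_image("scene")[150:320,260:460]
cv2.imwrite("pics/w3.png",np.hstack([a[:,100:540,::-1],cv2.resize(b,(340,400))[:,:,::-1]]))
```

```text
(no output)
```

View pics/w3.png

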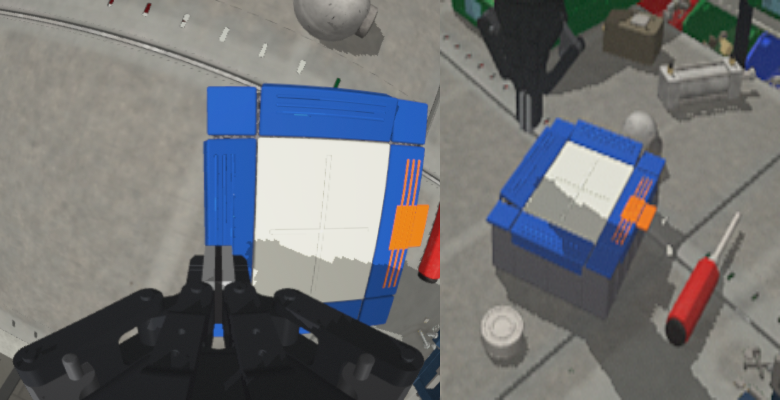

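In the scene view the near flap (flap 2) is flush, and the fingers are above flap 3. I'll press it.

Call:
servo_tool([
  {"hand": 1, "xyz": [0.002, 0, 0.012], "spin": 0},
  {"hand": 1, "xyz": [0, 0, 0.012], "spin": 0},
  {"hand": 1, "xyz": [0, 0, 0.002], "spin": 0},
  {"hand": 1, "xyz": [0, 0, 0], "spin": 0},
  {"hand": 1, "xyz": [0, 0, 0], "spin": 0},
])

```text
time_s: 7.6
tool_pos: [0.5218, 0.0175, 0.0917]
tool_rot: [-180.0, 0.0, 21.7]
force: [-0.3, 0.0, 0.1]
width: 0.002
gripper_force: 0.0
```

Call:
servo_tool([
  {"hand": 1, "xyz": [0, 0, 0.003], "spin": 0},
  {"hand": 1, "xyz": [0, 0, 0.003], "spin": 0},
  {"hand": 1, "xyz": [0, 0, 0.002], "spin": 0},
  {"hand": 1, "xyz": [0, 0, 0], "spin": 0},
  {"hand": 1, "xyz": [0, 0, 0], "spin": 0},
])

```text
time_s: 8.1
tool_pos: [0.522, 0.0177, 0.0839]
tool_rot: [-180.0, -0.0, 21.7]
force: [0.0, 1.4, 3.1]
width: 0.003
gripper_force: 0.7
```

Call:
servo_tool([
  {"hand": 1, "xyz": [0, 0, 0.001], "spin": 0},
  {"hand": 1, "xyz": [0, 0, 0.0015], "spin": 0},
  {"hand": 1, "xyz": [0, 0, 0.0015], "spin": 0},
  {"hand": 1, "xyz": [0, 0, 0], "spin": 0},
  {"hand": 1, "xyz": [0, 0, 0], "spin": 0},
])

```text
time_s: 8.6
tool_pos: [0.5216, 0.0172, 0.0796]
tool_rot: [180.0, 0.0, 21.7]
force: [0.7, 0.6, -0.0]
width: -0.0
gripper_force: 0.0
```

Flap 3 snapped. Next is flap 4.

Call:
servo_tool([
  {"hand": 1, "xyz": [0, 0, -0.02], "spin": 0},
  {"hand": 1, "xyz": [0.01, 0.007, -0.018], "spin": 0},
  {"hand": 1, "xyz": [0.036, 0.03, 0], "spin": 0},
  {"hand": 1, "xyz": [0.036, 0.03, 0], "spin": 0},
  {"hand": 1, "xyz": [0, 0, 0], "spin": 0},
])

```text
time_s: 9.1
tool_pos: [0.6283, -0.0176, 0.1184]
tool_rot: [179.8, -0.3, 21.5]
force: [-0.8, -0.1, 0.1]
width: 0.006
gripper_force: 0.0
```

Call:
servo_tool([
  {"hand": 1, "xyz": [0, 0, 0], "spin": 0},
  {"hand": 1, "xyz": [0, 0, 0], "spin": 0},
  {"hand": 1, "xyz": [0, 0, 0], "spin": 0},
])

```text
time_s: 9.4
tool_pos: [0.6216, -0.0139, 0.1177]
tool_rot: [-180.0, 0.1, 21.8]
force: [-0.3, -0.3, -0.4]
width: -0.004
gripper_force: 0.0
```

Run:
```python
from h import *
a=ctrl.get_image("wrist"); b=ctrl.get_image("scene")[150:320,260:460]
cv2.imwrite("pics/w4.png",np.hstack([a[:,100:540,::-1],cv2.resize(b,(340,400))[:,:,::-1]]))
```

```text
(no output)
```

View pics/w4.png

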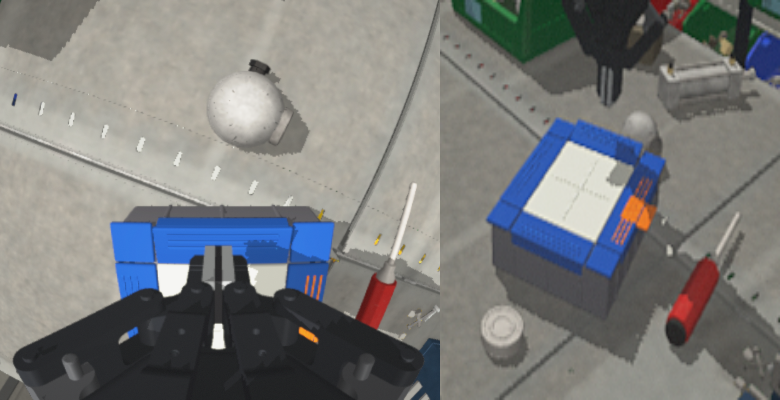

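Flap 3 (left in the scene view) now looks flush, and the fingers are centred over flap 4 with the sensor head well clear. I'll press it.

Call:
servo_tool([
  {"hand": 1, "xyz": [0, 0, 0.012], "spin": 0},
  {"hand": 1, "xyz": [0, 0, 0.012], "spin": 0},
  {"hand": 1, "xyz": [0, 0, 0.002], "spin": 0},
  {"hand": 1, "xyz": [0, 0, 0], "spin": 0},
  {"hand": 1, "xyz": [0, 0, 0], "spin": 0},
])

```text
time_s: 10.0
tool_pos: [0.6228, -0.0144, 0.0917]
tool_rot: [-180.0, 0.0, 21.7]
force: [-0.3, 0.4, 0.1]
width: -0.003
gripper_force: 0.0
```

Call:
servo_tool([
  {"hand": 1, "xyz": [0, 0, 0.003], "spin": 0},
  {"hand": 1, "xyz": [0, 0, 0.003], "spin": 0},
  {"hand": 1, "xyz": [0, 0, 0.002], "spin": 0},
  {"hand": 1, "xyz": [0, 0, 0], "spin": 0},
  {"hand": 1, "xyz": [0, 0, 0], "spin": 0},
])

```text
time_s: 10.5
tool_pos: [0.6235, -0.0143, 0.0842]
tool_rot: [180.0, -0.1, 21.7]
force: [1.5, 1.5, 1.5]
width: -0.003
gripper_force: 1.1
```

Call:
servo_tool([
  {"hand": 1, "xyz": [0, 0, 0.001], "spin": 0},
  {"hand": 1, "xyz": [0, 0, 0.0015], "spin": 0},
  {"hand": 1, "xyz": [0, 0, 0.0015], "spin": 0},
  {"hand": 1, "xyz": [0, 0, 0.0005], "spin": 0},
  {"hand": 1, "xyz": [0, 0, 0], "spin": 0},
])

```text
time_s: 11.0
tool_pos: [0.6219, -0.0147, 0.079]
tool_rot: [-180.0, 0.1, 21.7]
force: [-1.6, -1.2, 4.1]
width: -0.001
gripper_force: 1.6
```

Call:
servo_tool([
  {"hand": 1, "xyz": [0, 0, -0.02], "spin": 0},
  {"hand": 1, "xyz": [0, 0, -0.04], "spin": 0},
  {"hand": 1, "xyz": [-0.03, 0, -0.04], "spin": 0},
  {"hand": 1, "xyz": [-0.04, 0, -0.03], "spin": 0},
  {"hand": 1, "xyz": [-0.04, 0, 0], "spin": 0},
])

```text
time_s: 11.5
tool_pos: [0.5218, -0.0554, 0.2131]
tool_rot: [179.8, -0.4, 21.7]
force: [0.9, -1.4, 0.2]
width: -0.0
gripper_force: 0.0
```

Call:
servo_tool([
  {"hand": 1, "xyz": [-0.04, 0, 0], "spin": 0},
  {"hand": 1, "xyz": [-0.02, 0, 0], "spin": 0},
  {"hand": 1, "xyz": [0, 0, 0], "spin": 0},
  {"hand": 1, "xyz": [0, 0, 0], "spin": 0},
])

```text
time_s: 11.9
tool_pos: [0.4651, -0.0773, 0.2094]
tool_rot: [180.0, -0.0, 21.7]
force: [1.0, 0.6, 0.6]
width: -0.0
gripper_force: 0.0
```

Run:
```python
from h import *
a=ctrl.get_image("wrist"); b=ctrl.get_image("scene")[150:320,260:460]
cv2.imwrite("pics/w5.png",np.hstack([a[:,100:540,::-1],cv2.resize(b,(340,400),interpolation=cv2.INTER_CUBIC)[:,:,::-1]]))
```

```text
(no output)
```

View pics/w5.png

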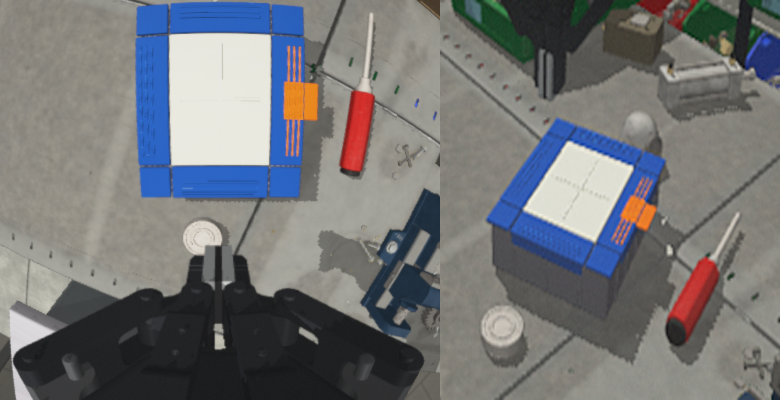

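All four flap edges line up with the corner squares in the wrist view. In the scene view the near flap (flap 2) shows a darker skirt, so I'll compare it enlarged, before and after.

Run:
```python
from h import *
r=np.s_[195:285,280:400]
a=cv2.imread("pics/scene0.png")[r]; b=ctrl.get_image("scene")[:,:,::-1][r]
w=ctrl.get_image("wrist")[:,:,::-1][0:210,225:425]
u=lambda i,s:cv2.resize(i,s,interpolation=cv2.INTER_CUBIC)
cv2.imwrite("pics/cmp.png",np.vstack([np.hstack([u(a,(400,300)),u(b,(400,300))]),u(np.ascontiguousarray(w),(800,300)) ]))
```

```text
(no output)
```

View pics/cmp.png

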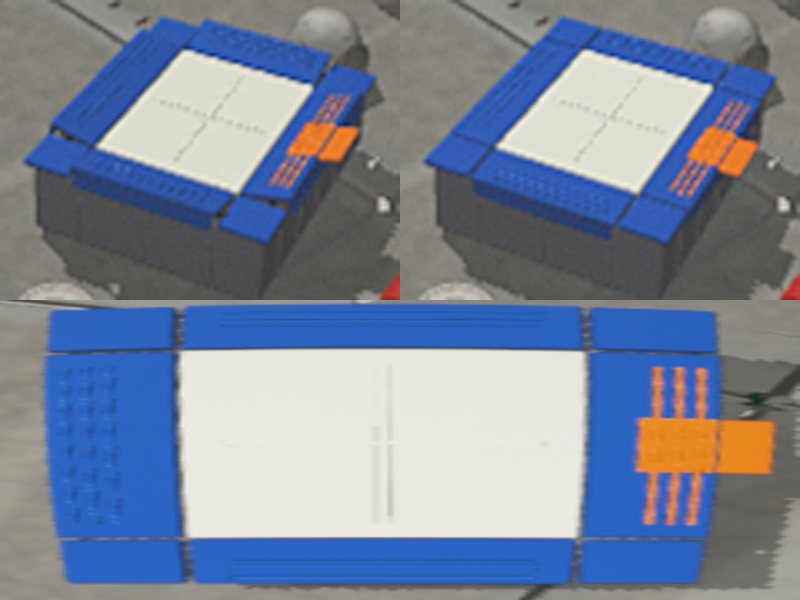

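The comparison shows all four flaps flush now. The skirt is just the flap's front lip, and the box and the other objects haven't moved.

```bash
python3 -c "
from cell import ctrl
print(ctrl.job_done())"
```

```text
the job is handed in; nothing more can be done
None
```

The job is handed in: I pressed all four flaps shut in order (tab, +y, opposite, -y), and in the final pictures they look flush, with the box, bearing, sensor head and screwdriver where they were; the hand-in gave no verdict.

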